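Wedge up the foot plate of a column stand and hold it

ROBOT

A 6-joint arm with a two-finger parallel gripper is mounted at the origin on the work surface. World frame = base frame: x ahead of the robot, y to its left, z up, the work surface at z = 0. Lengths are in mm, angles in rad, forces in N, time in s.
With the tool pointing down it reaches from about 275 to 750 mm from the base axis. Payload 10.2 kg.
Tool frame: the origin (TCP) lies at the very end of the fingers, on their centre line; the grasp point (between the pads) lies 19 mm behind it (manip.tcp_to_grasp is the distance from the TCP to the grasp point, in mm); x points along the fingers, z is the direction in which the jaws open and shut, and the axes are right-handed (so a half turn about x gives the same grasp; the last joint's range is limited). The gripper opens to 85 mm and grips with 20 to 120 N. Pads are 22 mm wide; open, the fingers measure 114 mm over their backs; the gripper's body (76 mm by 85 mm) begins 54 mm behind the grasp point. The pads swing forward as they close: fully open they stand 13 mm farther back than shut.
Start: joints at [-1.491, 0.313, 1.498, -0, 1.331, -0.223], TCP at [156.539, -501.125, 231.294] pointing down, gripper open.
Joint ranges: [-2.94, 2.94], [-0.97, 2.17], [0.19, 2.56], [-1.23, 4.37], [0.02, 3.11], [-2.88, 2.88]. Speed limits (rad/s): [2.39, 2.39, 3.01, 3.14, 3.14, 3.14].

INTERFACE

Orientations are given as [roll, pitch, yaw] about the fixed x, y, z axes, in that order (R = Rz(yaw) Ry(pitch) Rx(roll)).
In Python, from station import manip, optics gives the robot as it stands.
- The arm moves only by the shell command python3 -m inch 'ROWS' [OPENING] [FORCE]. ROWS is text: rows parted by semicolons, each of 6 numbers parted by spaces: the shift along the tool's x, y, z in m, then the turn, a rotation vector about the tool's x, y, z in degrees. A call has exactly 8 rows; each row is the pose to reach, as a shift and turn from the pose measured when the call began, along the tool's axes at that moment; what a row does not reach only later rows make up. A row lasts 1/8 s, in which the tool goes at most 62.5 mm and 10.7 degrees, less where a joint would pass 70% of its speed; a pose out of reach is approached as far as the arm can. A call with a gripper value outside its range is refused whole. OPENING is the closure, from 0 (fully open) to 1 (shut), set as the call begins (- or left out, the last holds). The fingers move at their own pace and stop on an object; FORCE is the grip in N (left out, the last holds). Time passes only in rows, so rows that repeat a pose let the fingers close, or fill a call up. It gives the time, the measured TCP pose, the force and the opening at its end, in the units of the state.
- manip.read_state(): the state, without advancing time (a new reading comes with each control period).
- optics.camera(name): name is "side" or "top" or "wrist"; returns the picture (384x512x3 uint8, red, green, blue); there is no depth.
- optics.calibration(name): a dict with "vfov" (degrees; the focal length in pixels is half the picture's height over the tangent of half this angle, whatever the lens; pixels are square), "cx", "cy" (the principal point, pixels), "D" ([k1, k2, p1, p2, k3] as OpenCV has them; the pictures are not rectified), "R" (3x3) and "t" (3): a world point X has camera coordinates R X + t; the wrist camera has in their place "tool_from_camera" (4x4, takes a point from camera to tool coordinates, whose origin is the TCP and whose axes are the tool frame's). Camera axes: x right, y down, z forward; pixel columns grow to the right and rows downward; lengths in mm; the calibration is good to about 2 mm. A picture is of the moment at which its call begins: read the wrist's pose just before it. calibration takes no time and is no camera call.
- manip.job_done(): hands the job in, once; it reports no verdict.
The state is a dict: "t": time; "q": joint angles; "dq": joint speeds; "joint_efforts": joint torques, N m; "ee_pos": TCP position; "orientation": TCP orientation; "wrist_force": force on the tool from outside, world axes, zero at the start; "wrist_torque": the same for the moment, N m; "finger_gap": finger opening in mm.
Only numpy, scipy, OpenCV 4.12 (cv2) and the standard library are available. Lean on these libraries where they do the work, as an engineer would, in place of code of your own. Each camera call takes 0.05 s, during which the arm holds its last target. There are 200 camera calls.

TASK

Take the tapered aluminium wedge (not the plain block) and, keeping it flat on the bench, push its thin end into the open mouth of the column stand, under the front edge of the hinged foot plate, until the plate just lifts off its frame: a gap of 2 to 5 mm at the front edge. Lift the plate with the wedge only, not with the gripper or the arm, and leave the block, tub, jar and beaker where they are. Finish holding: do not let go; stay still with the wedge firmly gripped and the plate resting on it.

Things in the scene. Friction and masses are not known exactly. Their poses are not given: they have to be found in the camera images.
- frame: Fixed grey-painted U-frame of a glass-column stand on the bench: bars 20 mm high and wide, 200 mm long (x), 160 mm wide (y) over all. Origin: centre of its footprint, at bench height. +x runs from the open mouth to the closed rear (hinge). The channel between the side bars is 120 mm wide, floored by the bench, entered from -x moving along +x.
- footplate (a joint): Hinge of the aluminium foot plate (rad): 0 = lying on the frame, grows as the front edge rises (to 0.35). Plate 215 x 160 x 8 mm; with its rod, flask and glass column (420 mm tall) about 0.85 kg; falls back if unsupported, about 4 N lifts its front edge. Hinge line at frame x = +100 mm, height 20 mm; front edge 215 mm from it: 0.01 rad is a 2 mm gap.
- lip (a point): Middle of the lower front edge of the foot plate: frame x = -115 mm, y = 0, height 20 mm when the plate lies on the frame; 15 mm in front of the side bars. Its x axis is the plate's, parallel to frame x when down.
- wedge: Loose aluminium wedge, 0.32 kg, 140 mm (x) by 40 mm (y), flat underside; top slopes evenly from 34 mm high at -x to 4 mm at the thin end (+x). Square post 24 x 24 mm on the thick end, centred at x = -52 mm, top at 74 mm. Origin: centre of underside, z up. The slope meets the plate's edge with about 75 mm of wedge under it; each further 4.7 mm of push lifts the edge 1 mm.
- wedge_grip (a point): Point in the middle of the wedge's grip post, 60 mm above the wedge's underside.
- wedge_tip (a point): Middle of the lower edge of the wedge's thin end.
- block: Loose plain aluminium block, not needed: 140 x 40 mm, the same 34 mm height from end to end, with the same 24 mm grip post, 74 mm to its top, at x = -52 mm. It may lie where the wedge otherwise would. Origin: centre of the underside.
- tub: Open white plastic sample tub, 100 mm across, 80 mm high, bystander. Origin: centre of its underside.
- jar: Amber jar with a lid, 64 mm across, 90 mm high, bystander. Origin: centre of its underside.
- beaker: Glass beaker, 68 mm across, 90 mm high, bystander. Origin: centre of its underside.
Not all that is in view belongs to the job. What is shaped like the wedge but purple or yellow is not meant.

How it is judged (in metres and radians):
On the way:
1. the wedge's thin end goes under the front edge, flat on the bench, while the plate still lies on the frame (x of wedge_tip in the frame of frame between -0.11 and 0.08 m and y of wedge_tip in the frame of frame between -0.06 and 0.06 m and height (world z) of wedge below 0.006 m and angle between wedge's own z axis and vertical below 0.1 rad and value of joint footplate below 0.004 rad), for 0.1 s.
At the end, for the whole second after the job is handed in: Plate front edge 1.2 to 6.2 mm (0.0055 to 0.029 rad) off its frame, still, resting on the wedge (over 1 N), which is 55 mm or more in, between the side bars, flat on the bench (within 4 mm, 0.08 rad), still, and gripped by the fingers (over 10 N) (value of joint footplate between 0.0055 and 0.029 rad and velocity of joint footplate between -0.02 and 0.02 rad/s and contact force between wedge and footplate above 1 N and contact force between the fingers and wedge above 10 N and height (world z) of wedge below 0.004 m and angle between wedge's own z axis and vertical below 0.08 rad and linear speed of wedge below 0.01 m/s and x of wedge_tip in the frame of frame above -0.06 m and y of wedge_tip in the frame of frame between -0.06 and 0.06 m); the arm keeps its last pose, push and grip.
It fails at once if the gripper or the arm pushes on the foot plate or what stands on it (over 2 N) (contact force between any of the fingers, the arm and footplate above 2 N).
It fails at once if the block, tub, jar or beaker is moved by more than 30 mm (distance of any of block, tub, jar, beaker from where it was at the start of the episode above 0.03 m).
It also fails if it takes over 38 s, if anything falls off the work surface, if the arm or the gripper's body presses on something with over 40 N, if the wrist force passes 120 N, or if a joint passes its speed limit or range.

## Working session

There is one attempt and no reset: what is moved stays moved. The work goes in short steps, Python scripts to look and compute and a shell command to move; the robot and the scene stay as the last step left them, time stands still between calls to the robot, and variables do not carry over. Pictures are saved under pics/ and viewed, about 8 in all and at most 12, crops included, and the job is handed in when it is done.

```bash
ls; mkdir -p pics; python3 - <<'E'
from station import manip, optics
import cv2,numpy as np
for n in("top","side"):
    im=optics.camera(n); cv2.imwrite(f"pics/{n}0.png",im[...,::-1]); print(n,optics.calibration(n))
s=manip.read_state(); print(s)
E
```

```text
pics
top {'vfov': 45.950495167696694, 'cx': 246.63112572559663, 'cy': 196.8713088681968, 'D': array([-0.14768744,  0.        ,  0.        ,  0.        ,  0.        ]), 'R': array([[-0.02219282, -0.99974404,  0.00439711],
       [-0.98740125,  0.02122916, -0.15680591],
       [ 0.15667243, -0.00782168, -0.98761965]]), 't': array([ -13.93716034,  524.02212429, 1384.88738635])}
side {'vfov': 46.07706014618668, 'cx': 258.0440539584557, 'cy': 189.34453925459763, 'D': array([-0.09429634,  0.        ,  0.        ,  0.        ,  0.        ]), 'R': array([[ 9.87206922e-01, -1.59441603e-01,  9.31563534e-04],
       [-1.05706634e-01, -6.58850368e-01, -7.44810244e-01],
       [ 1.19367500e-01,  7.35183356e-01, -6.67275680e-01]]), 't': array([-529.09342941,   97.30598977, 1511.51758287])}
{'t': 0.1, 'q': array([-1.49139467e+00,  3.13380650e-01,  1.49835265e+00,  5.03964438e-06,
        1.33103995e+00, -2.23361816e-01]), 'dq': array([-2.44540743e-05,  2.53031474e-04, -3.73525051e-03, -1.57336942e-04,
        6.56674893e-04, -1.41117881e-03]), 'joint_efforts': array([ 2.71261175e-03, -4.12898648e+01, -2.60141999e+01, -2.16999983e-04,
        2.98107232e-03,  4.55049545e-07]), 'ee_pos': array([ 156.52303048, -500.8763113 ,  230.80235602]), 'orientation': array([2.91408542, 1.56961572, 1.64605137]), 'wrist_force': array([-0.32327625, -0.03069959, -0.32106297]), 'wrist_torque': array([ 0.04092112, -0.023475  ,  0.00905908]), 'finger_gap': 85.51493861503141}
```

View pics/top0.png

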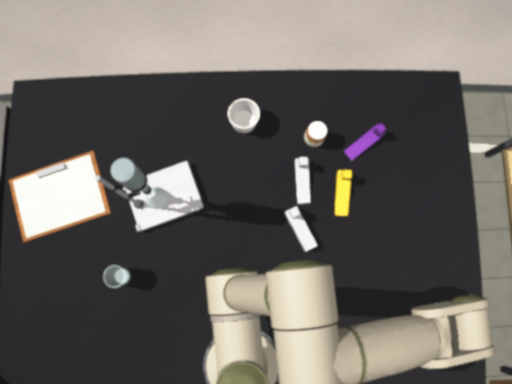

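View pics/side0.png

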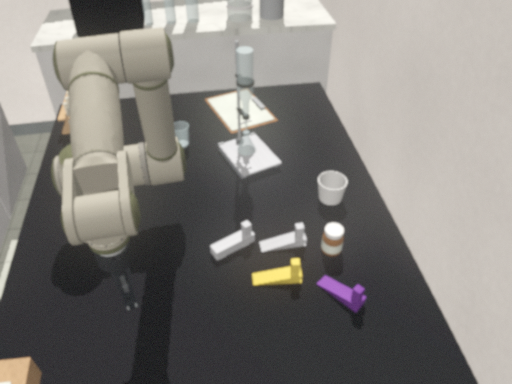

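Top view: frame and plate at about (165,195), with silver pieces at (303,180) and (301,229). I'll enlarge both areas to tell the wedge from the block.

```bash
cat > h.py <<'E'
import numpy as np,cv2
from station import manip,optics
def K(c,h=384):
    f=h/2/np.tan(np.radians(c["vfov"])/2); return np.array([[f,0,c["cx"]],[0,f,c["cy"]],[0,0,1.]])
def ray(c,px,R,t):
    u=cv2.undistortPoints(np.array(px,float).reshape(-1,1,2),K(c),c["D"]).reshape(-1,2)
    d=np.c_[u,np.ones(len(u))]@R; return -R.T@t,d
def onplane(name,px,z,c=None):
    c=c or optics.calibration(name); o,d=ray(c,px,np.array(c["R"]),np.array(c["t"]))
    return o+d*((z-o[2])/d[:,2])[:,None]
def proj(name,X):
    c=optics.calibration(name); return cv2.projectPoints(np.array(X,float).reshape(-1,1,3),cv2.Rodrigues(c["R"])[0],c["t"],K(c),c["D"])[0].reshape(-1,2)
E
python3 - <<'E'
import cv2,numpy as np
t=cv2.imread("pics/top0.png");s=cv2.imread("pics/side0.png")
r=lambda a:cv2.resize(a,None,fx=4,fy=4,interpolation=cv2.INTER_CUBIC)
a=r(t[150:255,115:215]);b=r(t[150:255,275:330]);
c=r(s[215:265,200:312]);
a=a[:300] if 0 else a
top=np.hstack([a,b]); 
W=max(top.shape[1],c.shape[1])
p=lambda m:cv2.copyMakeBorder(m,0,0,0,W-m.shape[1],cv2.BORDER_CONSTANT)
o=np.vstack([p(top),p(c)]);print(o.shape);cv2.imwrite("pics/c1.png",cv2.resize(o,None,fx=.95,fy=.95))
E
```

```text
(620, 620, 3)
```

View pics/c1.png

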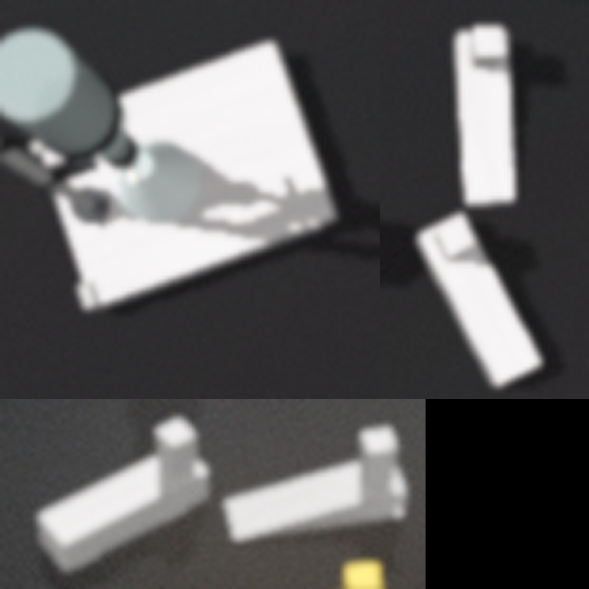

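The side crop shows that the left piece is the uniform block. The right one tapers, so it is the wedge: top view (303,180), post at the top end, thin end toward the robot. Next I'll measure the wedge and plate and find which end is the mouth.

```bash
python3 - <<'E'
from h import *
t=cv2.imread("pics/top0.png");s=cv2.imread("pics/side0.png")
cv2.imwrite("pics/c2.png",cv2.resize(s[80:190,160:300],None,fx=5,fy=5,interpolation=cv2.INTER_CUBIC))
g=cv2.cvtColor(t,cv2.COLOR_BGR2GRAY)
m=np.zeros_like(g);m[150:204,285:318]=g[150:204,285:318]>130
cs=max(cv2.findContours(m,0,1)[0],key=cv2.contourArea);r=cv2.minAreaRect(cs);print("wedge",r,cv2.boxPoints(r).tolist())
B=cv2.boxPoints(r)
for z in(0,20,34):print(z,onplane("top",B,z).round(1).tolist())
def cr(*p):return [(115+x/3.8,150+y/3.8) for x,y in p]
P=cr((273,40),(337,218),(88,308));print(onplane("top",P,28).round(1).tolist())
# crop of right pieces: x offset 275 after 380px
q=[(275+(x-380)/3.8,150+y/3.8) for x,y in((472,26),(505,25),(507,58),(474,60))]
print("posttop",onplane("top",q,74).round(1).tolist())
q=[(275+(x-380)/3.8,150+y/3.8) for x,y in((466,206),(516,202))]
print("thin end z4",onplane("top",q,4).round(1).tolist())
# post top, side
q=[(200+x/3.8,215+(y-399)/3.8) for x,y in((361,429),(393,426),(396,450),(367,455))]
print("posttop side",onplane("side",q,74).round(1).tolist())
q=[(200+x/3.8,215+(y-399)/3.8) for x,y in((236,542),)]
print("thin bottom corner side",onplane("side",q,0).round(1).tolist())
print("beaker etc",onplane("top",[(117,277),(244,115),(316,133)],85).round(0).tolist())
E
```

```text
wedge ((302.1814270019531, 179.9917449951172), (46.224998474121094, 14.348821640014648), 87.39744567871094) [[293.9649353027344, 157.22886657714844], [308.2989807128906, 156.5773162841797], [310.3979187011719, 202.75462341308594], [296.0638732910156, 203.4061737060547]]
0 [[659.2, -184.7, 0.0], [660.5, -232.4, 0.0], [506.4, -232.3, 0.0], [505.3, -185.5, 0.0]]
20 [[654.2, -182.4, 20.0], [655.6, -229.4, 20.0], [503.5, -229.3, 20.0], [502.4, -183.1, 20.0]]
34 [[650.7, -180.7, 34.0], [652.1, -227.3, 34.0], [501.5, -227.2, 34.0], [500.5, -181.4, 34.0]]
[[648.7, 165.0, 28.0], [494.9, 111.4, 28.0], [423.5, 320.5, 28.0]]
posttop [[641.8, -192.6, 74.0], [642.1, -220.0, 74.0], [614.2, -220.3, 74.0], [613.0, -193.0, 74.0]]
thin end z4 [[502.0, -190.0, 4.0], [504.5, -232.9, 4.0]]
posttop side [[620.5, -193.0, 74.0], [647.0, -193.8, 74.0], [643.2, -220.3, 74.0], [618.9, -222.0, 74.0]]
thin bottom corner side [[511.1, -233.0, 0.0]]
beaker etc [[280.0, 371.0, 85.0], [779.0, -23.0, 85.0], [715.0, -248.0, 85.0]]
```

View pics/c2.png

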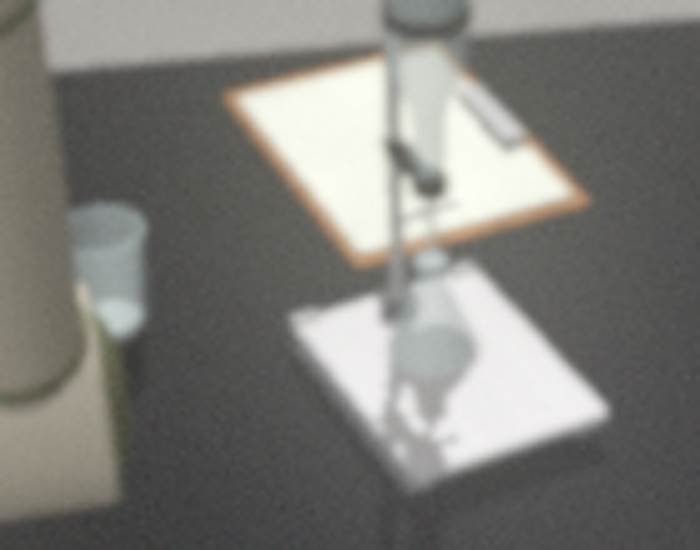

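The plate's front edge, the mouth, faces −y. The hinge bumps are at the far rear edge, and the plate edges measure 163 and 221 mm against 160 and 215, so the fit is good. The frame yaw is about 109°, the lip at (572,138), and the wedge post at (630,−207) with yaw about −179°. Next I'll plan the approach.

```bash
cat >> h.py <<'E'
from scipy.spatial.transform import Rotation as Rn
def pose():
    s=manip.read_state(); return s,np.array(s["ee_pos"]),Rn.from_euler("xyz",s["orientation"])
def plan(p,jaw):
    """tool down, tool z (jaw) at world yaw deg: shift in tool axes (m), rotvec deg"""
    s,p0,R0=pose()
    a=np.radians(jaw);z=np.array([np.cos(a),np.sin(a),0]);x=np.array([0,0,-1.]);y=np.cross(z,x)
    R=Rn.from_matrix(np.c_[x,y,z])
    print("t",round(s["t"],2),"q",s["q"].round(2),"shift",(R0.inv().apply(np.array(p)-p0)/1000).round(4),"rot",(R0.inv()*R).as_rotvec(degrees=True).round(2))
E
python3 - <<'E'
from h import *
s,p,R=pose();print(R.as_matrix().round(3))
for j in(90,-90):plan([630,-207,150],j)
print(optics.calibration("wrist"))
E
```

```text
[[-0.     0.955  0.298]
 [ 0.001  0.298 -0.955]
 [-1.     0.    -0.001]]
t 0.1 q [-1.49  0.31  1.5   0.    1.33 -0.22] shift [ 0.0811  0.5395 -0.1392] rot [-1.6265e+02  1.0000e-02 -1.0000e-01]
t 0.1 q [-1.49  0.31  1.5   0.    1.33 -0.22] shift [ 0.0811  0.5395 -0.1392] rot [ 1.735e+01 -7.000e-02 -1.000e-02]
{'vfov': 64.76015550905755, 'cx': 256.42669684687826, 'cy': 192.9256968546166, 'D': array([-0.05556662,  0.        ,  0.        ,  0.        ,  0.        ]), 'tool_from_camera': array([[ 2.97734143e-04, -2.96664202e-01,  9.54981813e-01,
        -1.43176433e+02],
       [-8.71228706e-04, -9.54981570e-01, -2.96663855e-01,
         7.48935371e+01],
       [ 9.99999576e-01, -7.43680611e-04, -5.42792988e-04,
         1.58463298e-01],
       [ 0.00000000e+00,  0.00000000e+00,  0.00000000e+00,
         1.00000000e+00]])}
```

```bash
python3 -m inch '0.002 0.03 -0.008 -10 0 0; 0.005 0.065 -0.017 -20 0 0; 0.01 0.1 -0.026 -30 0 0; 0.015 0.135 -0.035 -40 0 0; 0.02 0.17 -0.044 -50 0 0; 0.025 0.205 -0.053 -60 0 0; 0.03 0.24 -0.062 -70 0 0; 0.03 0.27 -0.07 -80 0 0' 0 60; python3 - <<'E'
from h import *
plan([630,-207,180],90)
E
```

```text
t: 1.1
ee_pos: [394.2, -352.5, 200.3]
orientation: [1.804, 1.568, 1.939]
wrist_force: [0.4, -0.2, 0.4]
finger_gap: 85.5
t 1.1 q [-0.95  0.35  1.53  0.    1.26 -1.09] shift [0.0204 0.1125 0.2532] rot [-8.23e+01  7.00e-02 -1.30e-01]
```

```bash
python3 -m inch '0.003 0.014 0.032 -10.3 0 0; 0.006 0.028 0.064 -20.6 0 0; 0.009 0.042 0.095 -30.9 0 0; 0.012 0.056 0.127 -41.2 0 0; 0.015 0.07 0.158 -51.4 0 0; 0.018 0.084 0.19 -61.7 0 0; 0.02 0.1 0.222 -72 0 0; 0.02 0.1125 0.2532 -82.3 0 0'; python3 - <<'E'
from h import *
plan([630,-207,180],90)
s,p,R=pose();im=optics.camera("wrist");cv2.imwrite("pics/w1.png",im[...,::-1]);np.savez("w1.npz",p=p,R=R.as_matrix())
E
```

```text
t: 2.1
ee_pos: [630.8, -206.0, 179.8]
orientation: [0.595, 1.567, 2.172]
wrist_force: [0.3, -0.2, 0.2]
finger_gap: 85.5
t 2.1 q [-0.49  0.66  1.09  0.    1.39 -2.07] shift [-0.0003  0.0008 -0.001 ] rot [ 0.36  0.16 -0.11]
```

View pics/w1.png

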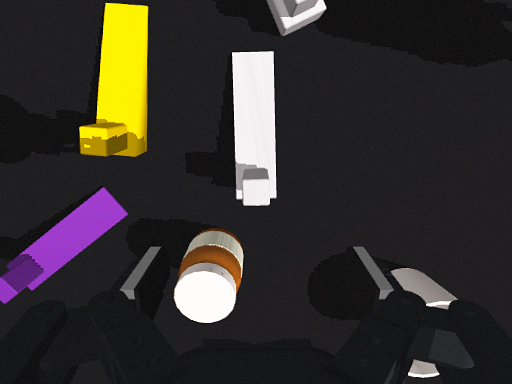

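The wrist view shows the wedge with its thin end at the top (233–273, 52) and the post top face near (256,192). The jar is at (207,290) and the block is at the top edge. Next I'll compute these positions.

```bash
cat >> h.py <<'E'
def wr(f,px,z):
    d=np.load(f);c=optics.calibration("wrist");T=np.array(c["tool_from_camera"])
    Rw=d["R"]@T[:3,:3];tw=d["R"]@T[:3,3]+d["p"]
    o,dd=ray(c,px,Rw.T,-Rw.T@tw)
    return (o+dd*((z-o[2])/dd[:,2])[:,None]).round(1)
E
python3 - <<'E'
from h import *
im=cv2.imread("pics/w1.png");g=cv2.cvtColor(im,6).astype(int)
for r in(160,185,195,202,205,208):print(r,g[r,230:284:2].tolist())
for c in(250,262):print(c,g[160:212:2,c].tolist())
print("post",wr("w1.npz",[(244,179),(269.5,179),(269.5,205),(244,205)],74).tolist())
print("thin",wr("w1.npz",[(232.5,52),(273.5,51)],4).tolist())
print("jar",wr("w1.npz",[(206,292)],90).tolist())
E
```

```text
160 [17, 18, 25, 253, 242, 243, 243, 245, 244, 243, 242, 243, 242, 243, 239, 242, 241, 241, 240, 237, 241, 240, 247, 16, 33, 30, 28]
185 [20, 19, 17, 130, 163, 155, 155, 244, 241, 240, 240, 239, 239, 240, 242, 241, 240, 240, 242, 240, 243, 239, 244, 70, 33, 31, 27]
195 [32, 29, 30, 166, 245, 245, 176, 243, 237, 238, 240, 239, 239, 240, 241, 243, 241, 238, 243, 241, 242, 243, 241, 142, 31, 32, 31]
202 [31, 30, 30, 29, 31, 29, 66, 238, 240, 237, 238, 238, 240, 241, 237, 238, 241, 240, 239, 244, 11, 30, 32, 32, 30, 31, 32]
205 [30, 32, 30, 29, 28, 33, 23, 145, 150, 148, 150, 152, 155, 182, 181, 113, 116, 110, 130, 75, 24, 34, 33, 31, 28, 32, 33]
208 [31, 32, 30, 29, 27, 27, 27, 32, 28, 29, 31, 32, 30, 27, 29, 35, 29, 31, 30, 34, 28, 30, 29, 35, 33, 31, 29]
250 [242, 243, 215, 159, 146, 116, 116, 117, 118, 113, 222, 242, 241, 240, 238, 238, 239, 240, 240, 239, 238, 238, 240, 18, 31, 33]
262 [241, 241, 241, 246, 126, 114, 114, 114, 115, 120, 236, 241, 241, 240, 240, 242, 242, 244, 239, 239, 241, 241, 223, 23, 29, 31]
post [[619.0, -216.7, 74.0], [618.9, -195.1, 74.0], [642.3, -194.6, 74.0], [642.4, -216.9, 74.0]]
thin [[509.2, -229.9, 4.0], [508.1, -189.9, 4.0]]
jar [[720.2, -251.2, 90.0]]
```

```bash
python3 - <<'E'
from h import *
plan([630.6,-206,42],91.8)
E
```

```text
t 2.15 q [-0.49  0.67  1.09  0.    1.39 -2.08] shift [ 0.1375  0.0025 -0.0027] rot [-0.88  0.21 -0.03]
```

```bash
python3 -m inch '0.02 0 0 0 0 0; 0.045 0.001 -0.001 -0.3 0.1 0; 0.07 0.001 -0.002 -0.6 0.2 0; 0.095 0.002 -0.0025 -0.9 0.2 0; 0.115 0.0025 -0.0025 -0.9 0.2 0; 0.13 0.0025 -0.0025 -0.9 0.2 0; 0.1375 0.0025 -0.0025 -0.9 0.2 0; 0.1375 0.0025 -0.0025 -0.9 0.2 0' && python3 -c "
from h import *
plan([630.6,-206,42],91.8)"
```

```text
t: 3.15
ee_pos: [630.6, -205.7, 41.8]
orientation: [1.158, 1.57, 2.761]
wrist_force: [0.6, 0.1, 0.4]
finger_gap: 85.3
t 3.15 q [-0.49  0.8   1.23 -0.    1.11 -2.09] shift [-0.0002  0.     -0.0003] rot [ 0.02  0.02 -0.04]
```

```bash
python3 -m inch '0 0 0 0 0 0; 0 0 0 0 0 0; 0 0 0 0 0 0; 0 0 0 0 0 0; 0 0 0 0 0 0; 0 0 0 0 0 0; 0 0 0 0 0 0; 0 0 0 0 0 0' 1 80 && python3 -c "
from h import *
plan([632.7,-38.6,52],19)"
```

```text
t: 4.15
ee_pos: [630.8, -205.9, 42.2]
orientation: [1.821, 1.571, -2.86]
wrist_force: [-0.7, -0.7, 3.9]
finger_gap: 22.9
t 4.15 q [-0.49  0.8   1.23 -0.    1.11 -2.09] shift [-0.0098 -0.0072  0.1671] rot [ 7.282e+01 -1.000e-02 -1.000e-02]
```

```bash
python3 -m inch '-0.012 0 0 0 0 0; -0.012 -0.001 0.024 10.4 0 0; -0.012 -0.002 0.048 20.8 0 0; -0.012 -0.003 0.072 31.2 0 0; -0.012 -0.004 0.096 41.6 0 0; -0.012 -0.005 0.12 52 0 0; -0.012 -0.006 0.144 62.4 0 0; -0.012 -0.007 0.167 72.8 0 0' && python3 - <<'E'
from h import *
plan([632.7,-38.6,52],19)
s,p,R=pose();im=optics.camera("wrist");cv2.imwrite("pics/w2.png",im[...,::-1]);np.savez("w2.npz",p=p,R=R.as_matrix())
print(s["finger_gap"],s["wrist_force"])
E
```

```text
t: 5.15
ee_pos: [632.1, -37.7, 53.9]
orientation: [2.655, 1.569, 2.981]
wrist_force: [0.3, 0.5, -4.3]
finger_gap: 22.8
t 5.15 q [-0.24  0.72  1.34 -0.    1.08 -0.57] shift [ 0.0019 -0.001   0.0003] rot [-0.32 -0.07 -0.04]
22.829484648737893 [ 0.28277707  0.4928984  -4.30668506]
```

View pics/w2.png

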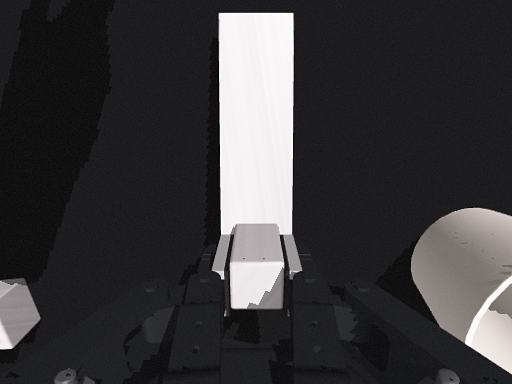

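The wedge is square in the jaws, with its thin end at (219–293, 13). I'll lower it to bench height and advance 40 mm, which stops it short of the lip, then check from above.

```bash
python3 -m inch '0.005 0 0 -0.3 0 0; 0.009 0 0 -0.3 0 0; 0.0115 0 0 -0.3 0 0; 0.0117 0.01 0 -0.3 0 0; 0.0117 0.02 0 -0.3 0 0; 0.0117 0.03 0 -0.3 0 0; 0.0117 0.039 0 -0.3 0 0; 0.0117 0.039 0 -0.3 0 0' && python3 - <<'E'
from h import *
print("thin",wr("w2.npz",[(218.5,13),(293.5,13.5)],16).tolist())
s,p,R=pose();print(p.round(1),R.as_matrix()[:,1].round(3),s["wrist_force"].round(1))
L=[optics.camera(n)[...,::-1] for n in("top","side","wrist")]
for n,i in zip("tsw",L):cv2.imwrite(f"pics/{n}3.png",i)
np.savez("w3.npz",p=p,R=R.as_matrix())
r=lambda a,f:cv2.resize(np.ascontiguousarray(a),None,fx=f,fy=f,interpolation=cv2.INTER_CUBIC)
a=r(L[0][145:245,120:270],4);b=r(L[1][120:240,210:310],400/120)[:400]
b=cv2.resize(b,(200,400)) if 0 else b
o=np.hstack([a,b]);print(o.shape);cv2.imwrite("pics/c3.png",cv2.resize(o,None,fx=.8,fy=.8))
E
```

```text
t: 6.2
ee_pos: [619.5, 3.0, 42.3]
orientation: [2.097, 1.568, 2.423]
wrist_force: [-0.4, -0.1, -3.8]
finger_gap: 22.8
thin [[573.1, 70.0, 16.0], [611.5, 82.7, 16.0]]
[619.5   3.   42.3] [-0.32   0.947  0.002] [-0.4 -0.1 -3.8]
(400, 933, 3)
```

View pics/c3.png

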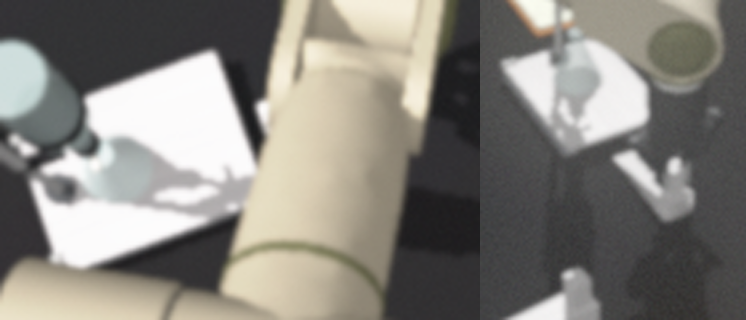

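View pics/w3.png

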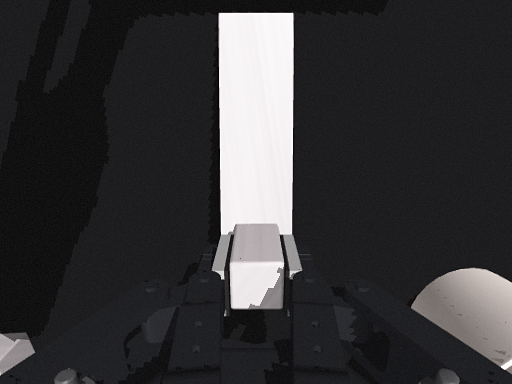

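From the side, the wedge is aligned and in front of the mouth. The wrist force (−3.8 N) shows that I still carry its weight, so I'll lower 1 mm and push 60 mm, which is well short of slope contact.

```bash
python3 -m inch '0.0005 0 0 0 0 0; 0.001 0 0 0 0 0; 0.001 0.01 0 0 0 0; 0.001 0.022 0 0 0 0; 0.001 0.034 0 0 0 0; 0.001 0.046 0 0 0 0; 0.001 0.056 0 0 0 0; 0.001 0.06 0 0 0 0' && python3 - <<'E'
from h import *
s,p,R=pose();im=optics.camera("wrist");cv2.imwrite("pics/w4.png",im[...,::-1]);np.savez("w4.npz",p=p,R=R.as_matrix())
print(p.round(1),R.as_matrix().round(3).tolist(),s["wrist_force"].round(1))
E
```

```text
t: 7.35
ee_pos: [601.1, 59.6, 42.2]
orientation: [0.64, 1.57, 0.965]
wrist_force: [2.1, -5.4, 5.1]
finger_gap: 23.0
[601.1  59.6  42.2] [[0.001, -0.319, 0.948], [0.001, 0.948, 0.319], [-1.0, 0.001, 0.001]] [ 2.1 -5.4  5.1]
```

View pics/w4.png

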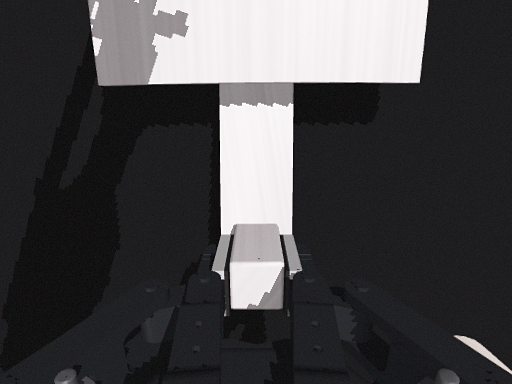

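The plate's front edge is in view at (99,85)–(420,82), with the wedge centred under it. The wrist force is now upward, so the wedge is on the bench.

```bash
python3 - <<'E'
from h import *
A,B=wr("w4.npz",[(99,85.5),(420,82.5)],28);print(A,B,np.linalg.norm(B-A))
v=(B-A)[:2];print("front edge angle",np.degrees(np.arctan2(v[1],v[0])))
d=np.load("w4.npz");u=d["R"][:2,1];m=(A+B)[:2]/2-d["p"][:2]
print("lip ahead of TCP",m@u,"lateral",m@d["R"][:2,2])
E
```

```text
[499. 113.  28.] [650.8 165.7  28. ] 160.6876784324174
front edge angle 19.145330469535786
lip ahead of TCP 83.8847558385732 lateral 0.661474693648495
```

```bash
python3 -m inch '0 0.008 0 0 0 0; 0 0.016 0 0 0 0; 0 0.024 0 0 0 0; 0 0.03 0 0 0 0; 0 0.036 0 0 0 0; 0 0.04 0 0 0 0; 0 0.044 0 0 0 0; 0 0.044 0 0 0 0' && python3 - <<'E'
from h import *
s,p,R=pose();im=optics.camera("wrist");cv2.imwrite("pics/w5.png",im[...,::-1]);np.savez("w5.npz",p=p,R=R.as_matrix())
print(p.round(2),s["wrist_force"].round(1),s["finger_gap"],(p-np.load("w4.npz")["p"]).round(2))
g=cv2.cvtColor(im,cv2.COLOR_RGB2GRAY).astype(int)
for c in(130,200,310,380):print(c,[(r,g[r,c],g[r+1,c]) for r in range(383) if abs(g[r+1,c]-g[r,c])>60][:6])
E
```

```text
t: 8.4
ee_pos: [586.9, 101.6, 42.2]
orientation: [0.54, 1.57, 0.866]
wrist_force: [1.0, -3.2, 1.0]
finger_gap: 23.1
[586.95 101.65  42.2 ] [ 1.  -3.2  1. ] 23.088042499130914 [-1.412e+01  4.200e+01  2.000e-02]
130 [(172, np.int64(91), np.int64(12))]
200 [(53, np.int64(173), np.int64(238)), (171, np.int64(191), np.int64(2))]
310 [(170, np.int64(196), np.int64(0))]
380 [(169, np.int64(231), np.int64(110)), (170, np.int64(110), np.int64(21))]
```

```bash
cat >> h.py <<'E'
def edge(f,lip,u):
    """height of upper front edge: rays meet vertical plane through lip"""
    g=cv2.cvtColor(cv2.imread(f"pics/{f}.png"),6).astype(int);px=[]
    for c in list(range(120,205,5))+list(range(305,400,5)):
        col=g[:,c];k=np.where((col[:-1]>75)&(col[1:]<=75))[0]
        if len(k):r=k[-1] if k[-1]<230 else k[0];px.append((c,r+0.5+0.5))
    px=np.array(px,float)
    d=np.load(f+".npz");c=optics.calibration("wrist");T=np.array(c["tool_from_camera"])
    Rw=d["R"]@T[:3,:3];tw=d["R"]@T[:3,3]+d["p"];o,dd=ray(c,px,Rw.T,-Rw.T@tw)
    n=np.r_[u,0];P=o+dd*(((np.r_[lip,0]-o)@n)/(dd@n))[:,None]
    return px[:,1].round(0).astype(int).tolist(),P[:,2].round(1)
E
python3 - <<'E'
from h import *
a=np.radians(109.15);u=np.array([np.cos(a),np.sin(a)]);lip=np.array([574.9,139.35])
for f in("w4","w5"):
    r,z=edge(f,lip,u);print(f,r,np.median(z),z.tolist())
E
```

```text
w4 [86, 85, 85, 85, 85, 85, 85, 84, 84, 84, 84, 84, 84, 84, 84, 84, 84, 83, 83, 83, 83, 83, 83, 83, 83, 83, 83, 83, 83, 83, 83, 83, 83, 83, 83, 83] 18.45 [17.5, 25.8, 24.5, 23.2, 21.9, 20.6, 19.3, 27.6, 26.5, 25.4, 24.3, 23.3, 22.3, 21.3, 20.3, 19.4, 18.4, 16.9, 16.8, 16.6, 16.5, 16.5, 16.4, 16.4, 16.5, 16.5, 16.7, 16.8, 17.0, 17.2, 17.5, 17.8, 18.1, 18.5, 18.9, 19.4]
w5 [173, 173, 173, 172, 172, 172, 172, 173, 173, 172, 172, 172, 172, 172, 172, 172, 172, 171, 171, 171, 171, 171, 171, 171, 171, 171, 171, 171, 171, 171, 171, 171, 171, 171, 171, 171] 31.55 [31.2, 31.4, 31.5, 29.4, 29.5, 29.7, 29.8, 32.3, 32.4, 30.3, 30.4, 30.6, 30.7, 30.8, 31.0, 31.1, 31.2, 31.3, 31.4, 31.5, 31.6, 31.7, 31.8, 31.9, 32.0, 32.1, 32.2, 32.3, 32.3, 32.4, 32.5, 32.6, 32.6, 32.7, 32.8, 32.9]
```

Height is poorly conditioned from this viewpoint. The apparent plate width (160 mm) is better, at about 2 px per mm, so I'll use that for both frames.

```bash
cat >> h.py <<'E'
def wz(f):
    """height of upper front edge from the apparent 160 mm width"""
    g=cv2.GaussianBlur(cv2.cvtColor(cv2.imread(f"pics/{f}.png"),6),(3,3),0).astype(float)
    def cross(v,th):  # subpixel first rise above th
        k=np.where((v[:-1]<th)&(v[1:]>=th))[0];return None if not len(k) else k[0]+(th-v[k[0]])/(v[k[0]+1]-v[k[0]])
    fr=[]
    for c in list(range(125,205,3))+list(range(305,395,3)):
        k=cross(g[:230,c][::-1],60); 
        if k is not None:fr.append((c,229-k))
    fr=np.array(fr);pf=np.polyfit(fr[:,0],fr[:,1],1);r0=int(pf[0]*256+pf[1])
    L,Rr=[],[]
    for r in range(max(r0-60,0),r0-5):
        k=cross(g[r,:256],60);j=cross(g[r,256:][::-1],60)
        if k:L.append((k,r))
        if j:Rr.append((511-j,r))
    cor=[]
    for S in(L,Rr):
        S=np.array(S);q=np.polyfit(S[:,1],S[:,0],1);res=np.abs(np.polyval(q,S[:,1])-S[:,0]);S=S[res<=2*np.median(res)+.1];q=np.polyfit(S[:,1],S[:,0],1)
        r=pf[1]+pf[0]*256
        for _ in range(5):c=np.polyval(q,r);r=np.polyval(pf,c)
        cor.append((c,r))
    w=lambda z:np.linalg.norm(np.subtract(*wr(f+".npz",cor,z)[:,:2]))
    zs=np.arange(15,50,.25);ww=np.array([w(z) for z in zs]);q=np.polyfit(ww,zs,1)
    return np.round(cor,1).tolist(),np.polyval(q,160).round(2)
E
python3 - <<'E'
from h import *
for f in("w4","w5"):print(f,wz(f))
E
```

```text
w4 ([[97.6, 85.0], [420.1, 82.4]], np.float64(29.37))
w5 ([[107.7, 172.6], [409.5, 170.5]], np.float64(30.98))
```

Relative lift is 1.6 mm, against 1.5 expected from the push distance, so the two agree. Another 9 mm gives about 3.5 mm.

```bash
python3 -m inch '0.0002 0.002 0 0 0 0; 0.0003 0.004 0 0 0 0; 0.0003 0.006 0 0 0 0; 0.0003 0.0075 0 0 0 0; 0.0003 0.009 0 0 0 0; 0.0003 0.009 0 0 0 0; 0.0003 0.009 0 0 0 0; 0.0003 0.009 0 0 0 0' && python3 - <<'E'
from h import *
s,p,R=pose();im=optics.camera("wrist");cv2.imwrite("pics/w6.png",im[...,::-1]);np.savez("w6.npz",p=p,R=R.as_matrix())
print(p.round(2),s["wrist_force"].round(1),s["finger_gap"],(p-np.load("w4.npz")["p"]).round(2),wz("w6"))
i=optics.camera("side")[...,::-1];cv2.imwrite("pics/s6.png",i)
o=cv2.resize(np.ascontiguousarray(i[110:210,205:305]),(500,500),interpolation=cv2.INTER_CUBIC)
cv2.imwrite("pics/c6.png",np.hstack([o,cv2.resize(im[...,::-1],(300,500))]))
E
```

```text
t: 9.45
ee_pos: [584.5, 109.6, 42.2]
orientation: [-0.16, 1.569, 0.165]
wrist_force: [2.1, -6.1, 3.5]
finger_gap: 22.9
[584.49 109.64  42.17] [ 2.1 -6.1  3.5] 22.936446780365532 [-1.658e+01  4.999e+01 -1.000e-02] ([[108.0, 188.7], [408.3, 186.4]], np.float64(32.62))
```

View pics/c6.png

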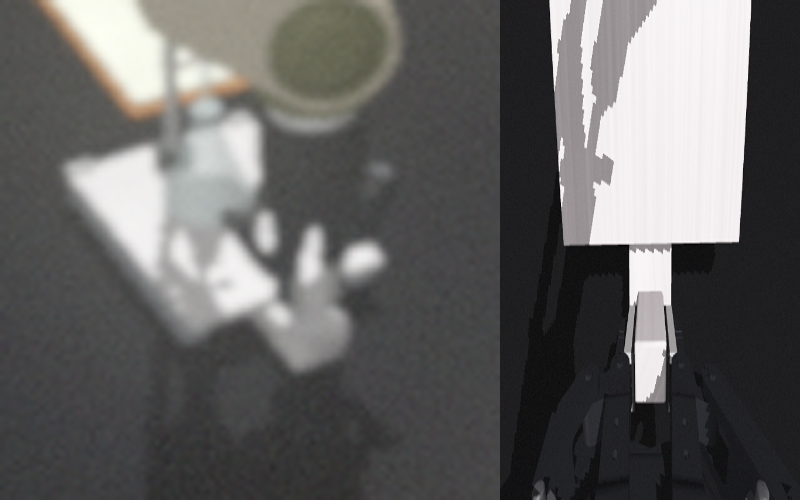

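The plate lift is 3.25 mm by width and 3.3 mm by push distance. The push force has risen to 6.5 N and the grip holds at 22.9 mm. I'll check that it's still, then hand in.

```bash
python3 - <<'E'
from h import *
s,p,R=pose();im=optics.camera("wrist");cv2.imwrite("pics/w7.png",im[...,::-1]);np.savez("w7.npz",p=p,R=R.as_matrix())
print(s["t"],p.round(2),abs(s["dq"]).max(),s["wrist_force"].round(1),wz("w7"))
manip.job_done()
E
```

```text
9.55 [584.49 109.62  42.18] 0.0013605611277244642 [ 2.1 -5.7  3.4] ([[108.0, 188.7], [408.3, 186.4]], np.float64(32.62))
the job is handed in; nothing more can be done
```

I gripped the tapered aluminium wedge by its post at 80 N and carried it about 12 mm above the bench. I set it down in front of the mouth and pushed it straight in under the foot plate. I handed the job in at 9.55 s, still holding it.

**Last checks:**
- **Plate gap:** the front edge is about 3.3 mm up. The rise in its measured height gives 3.25 mm and the push distance gives 3.3 mm.
- **Wedge position:** the tip is about 91 mm under the front edge, within about 1 mm of centre across the mouth. Wrist height was the same as at the pick, so the wedge should be flat on the bench.
- **Grip and stillness:** the fingers were stopped on the post at 22.9 mm (nominal 24 mm). The arm was still, at no more than 0.0014 rad/s.
- **Contact:** the wrist force opposing the push rose from 3.3 to about 6.5 N over the last push. That fits the plate resting on the wedge, but I could not measure that contact force directly.

**Disagreements and gaps:**
- **Failed method:** measuring the edge height against the plane through the lip scattered by several mm from this viewpoint, so I discarded it.
- **Height offset:** the height from apparent width read 1.4 mm high with the plate down (29.4 instead of 28 mm), so only the change was used.
- **Bystanders:** the arm's path stayed clear of the block, tub, jar and beaker, but I did not measure their positions again at the end.

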